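Lock a spring channel nut into a bench strut channel

TASK

Fit the spring nut with the yellow grip into the steel channel at the red mark: put it in with its long side along the slot, press it down against its spring, give it a quarter turn clockwise (seen from above) and let it rise so that its grooves catch both lips. Then prove that it has caught with a firm upward tug (10 to 20 N, never a violent one), and let go; leave the tin, the brush and the cup where they are.

Things in the scene. Friction and masses are not known exactly. Their poses are not given: they have to be found in the camera images.
- nut: Spring channel nut, 105 to 165 g. Origin: centre of its dark steel plate's underside, z up. Plate 36 long (x), 20 wide (y), 9 high; two grooves along y cross its top, 6 wide (x 10 to 16 either side), floors 6 above the origin. Corners (+x,-y) and (-x,+y) are cut back 6 mm: under the lips it turns only clockwise from above, and stops about 6 deg past 90. Same when turned 180 deg.
- nut_grip (a point): Centre of the nut's yellow grip, 44 above the nut's origin: a flat upright block 40 long (nut's x), 12 thick (nut's y), 36 high (26 to 62 above the nut's origin). Take it across its thickness. Between it and the plate is a steel hub of 18 diameter.
- nut_foot (a point): Centre of the underside of the nut's spring foot, a steel pad 30 (nut's x) by 15 (nut's y) on which the nut stands, 32 below the nut's origin when free. It can be pushed 16 towards the plate; its spring pushes back with 3 N at the start of this travel and 7.8 N at the end.
- channel: Steel strut channel, slot upwards, 320 long (x), 44 wide (y), fixed on a batten 400 x 90 x 18. Origin: on the table under its middle, z up. Above the origin: inner floor 21, top 60; inside 38 wide. Nut origin above it: 53 when standing on the free foot in the channel, below 42 to be free to turn under the lips, 37 at the end of the spring's travel, 45 once caught (lips in grooves).
- lips: The channel's two inturned top edges (origin and axes of the channel). They leave a slot 23 wide along the middle, 3 thick at the top, and are turned down along the slot: 3 thick (y 11.5 to 14.5 either side), lower edges 51 above the origin. The spring alone presses the caught nut up on them with about 4 N.
- mark: Red painted mark 10 long across the channel's top and sides. Origin: on the table under the channel's centre line, in the middle of the mark; axes as the channel's.
- tray: Blue shallow tray 140 x 130 x 22, fixed, floor 4 thick; the nut stands in it. Origin: centre of the underside.
- tin: Round green paint tin, 72 diameter, 100 high, a bystander. Origin: centre of the underside.
- brush: Hand brush with a red handle lying on the table, about 200 long along its x, a bystander. Origin: underside, about the middle.
- cup: Blue open cup, 80 diameter, 85 high, a bystander. Origin: centre of the underside.
Mind the look-alikes: they are no part of the job. There is more than one size of the nut; the job needs the larger.

How it is judged:
On the way, in this order (a step that is already met when the one before it is completed fails the run):
1. the nut, its long side along the slot, is pressed down in the channel until it is below the lips (z of nut in the frame of channel below 0.0418 m and angle between the x axis of nut and the x axis of channel, either way round below 0.2 rad and y of nut in the frame of channel between -0.005 and 0.005 m), for 0.1 s.
2. still below the lips, it has been turned by about a quarter turn (z of nut in the frame of channel below 0.0424 m and angle between the y axis of nut and the x axis of channel, either way round below 0.35 rad and y of nut in the frame of channel between -0.005 and 0.005 m), for 0.05 s.
3. with the lips in its grooves it is tugged upwards: it bears on the lips with more than 10 N (spring included) (angle between the y axis of nut and the x axis of channel, either way round below 0.2 rad and z of nut in the frame of channel between 0.0428 and 0.0475 m and angle between nut's own z axis and vertical below 0.12 rad and y of nut in the frame of channel between -0.005 and 0.005 m and x of nut in the frame of mark between -0.01 and 0.01 m and contact force between nut and lips above 10 N), for 0.15 s.
At the end, for the whole second after the job is handed in: Released and at rest, the nut is upright (7 deg), across the channel (11 deg), caught in the lips (origin 42.8 to 47.5 mm above the channel's and spring-pressed on the lips), within 5 mm of the centre line and 10 mm of the mark's middle along the channel (angle between the y axis of nut and the x axis of channel, either way round below 0.2 rad and z of nut in the frame of channel between 0.0428 and 0.0475 m and angle between nut's own z axis and vertical below 0.12 rad and y of nut in the frame of channel between -0.005 and 0.005 m and x of nut in the frame of mark between -0.01 and 0.01 m and linear speed of nut below 0.01 m/s and angular speed of nut below 0.1 rad/s and contact force between nut and lips above 1.5 N); the robot touches nothing.
It fails at once if the nut is forced against the lips with more than 45 N (contact force between nut and lips above 45 N).
It fails at once if the tin, the brush or the cup is moved more than 25 mm (distance of any of tin, brush, cup from where it was at the start of the episode above 0.025 m).
It also fails if it takes over 72 s, if anything falls off the work surface, if the arm or the gripper's body presses on something with over 40 N, if the wrist force passes 120 N, or if a joint passes its speed limit or range.

ROBOT

A 6-joint arm with a two-finger parallel gripper is mounted at the origin on the work surface. World frame = base frame: x ahead of the robot, y to its left, z up, the work surface at z = 0. Lengths are in m, angles in rad, forces in N, time in s.
With the tool pointing down it reaches from about 0.375 to 0.975 m from the base axis. Payload 3.8 kg.
Tool frame: the origin (TCP) lies between the finger pads; the fingertips stand 22 mm ahead of it and the grasp point (between the pads) lies 3 mm ahead of it (bot.finger_overhang is the distance from the TCP to the fingertips, in m); x points along the fingers, y is the direction in which the jaws open and shut, and the axes are right-handed (so a half turn about x gives the same grasp; the last joint's range is limited). The gripper opens to 85 mm and grips with 20 to 120 N. Pads are 22 mm wide; open, the fingers measure 114 mm over their backs; the gripper's body (76 mm by 85 mm) begins 54 mm behind the grasp point. The pads swing forward as they close: fully open they stand 13 mm farther back than shut.
Start: joints at [1.274, 0.264, 1.604, -0, 1.274, -0.037], TCP at [0.173, 0.652, 0.253] pointing down, gripper open.
Joint ranges: [-2.63, 2.63], [-0.94, 2.18], [0.31, 2.57], [-1.31, 4.45], [0, 2.66], [-2.55, 2.55]. Speed limits (rad/s): [2.57, 2.57, 3.14, 3.14, 3.14, 3.14].

INTERFACE

Orientations are given as a rotation vector (axis times angle).
In Python, from workcell import bot gives the robot as it stands. The module is installed in compiled form; this text tells all that it offers.
- The arm moves only by the tool arm_command, never from a script. Its argument "series" is a list that holds one entry, the list of rows, each a list of 7 numbers: the turn, a rotation vector about the tool's x, y, z in rad, then the shift along the tool's x, y, z in cm, then the opening, from 0 (shut) to 1 (fully open). In form: [[[rx, ry, rz, x, y, z, grip], ...]]. A call has 1 to 10 rows; each row shifts and turns the pose as measured when the row begins, along the tool's axes as they then stand; what a row does not reach is not made up. A row lasts 1/10 s, in which the tool goes at most 50 mm and 8.59 degrees, less where a joint would pass 70% of its speed; a pose out of reach is approached as far as the arm can. A call is refused whole if a number of a shift passes 5 or a number of a turn 0.15, either way. A call with a gripper value outside its range is refused whole. The fingers move at their own pace and stop on an object; "newtons" is the grip in N (left out, the last holds). Time passes only in rows, so rows that do not move let the fingers close. It gives the time, the measured TCP pose, the force and the opening at its end, in the units of the state.
- bot.read_state(): the state, without advancing time (a new reading comes with each control period).
- bot.read_camera(name): name is "side" or "top" or "wrist"; returns (picture, depth): 400x640x3 uint8, blue, green, red; 400x640 float32, m along the optical axis (not along the pixel's ray), 0 where there is no reading.
- bot.camera_info(name): a dict with "K" (3x3 intrinsics, pixels), "extrinsics" (4x4, takes a point from camera to world coordinates). Camera axes: x right, y down, z forward; pixel columns grow to the right and rows downward; lengths in m; the calibration is good to about 2 mm. The wrist camera is an equidistant fisheye: a pixel r from the principal point sees the ray r / f radians off the axis. A picture is of the moment at which its call begins: read the wrist's pose just before it. camera_info takes no time and is no camera call; for the wrist camera it gives the pose at the moment of the call.
- bot.finish_job(): hands the job in, once; it reports no verdict.
The state is a dict: "time": time; "q": joint angles; "joint_vel": joint speeds; "joint_torque": joint torques, N m; "tool_pos": TCP position; "tcp_rot": TCP orientation; "wrist_force": force on the tool from outside, world axes, zero at the start; "torque": the same for the moment, N m; "width": opening from 0.0 (shut) to 1.0 (fully open).
Only numpy, scipy, OpenCV 4.12 (cv2) and the standard library are available. Lean on these libraries where they do the work, as an engineer would, in place of code of your own. Each camera call takes 0.05 s, during which the arm holds its last target.

## Working session

There is one attempt and no reset: what is moved stays moved. The work goes in short steps, Python scripts to look and compute and a tool call to move; the robot and the scene stay as the last step left them, time stands still between calls to the robot, and variables do not carry over. Pictures are saved under pics/ and viewed, and the job is handed in when it is done.

Besides the shell and the picture viewer there is one more tool, called after "Emit:" as name([rows], argument=value, ...), one row to a line, values as JSON. arm_command: Moves the arm, as the interface text tells. Its arguments: {"type":"object","properties":{"series":{"type":"array"},"newtons":{"type":"number"}},"required":["series"]}

```bash
mkdir -p pics
python3 - <<'E'
from workcell import bot
import cv2,numpy as np
print(bot.read_state(), bot.finger_overhang)
for n in("top","side"):
    p,d=bot.read_camera(n); cv2.imwrite(f"pics/{n}0.png",p); np.save(f"{n}0.npy",d)
    i=bot.camera_info(n); print(n,i)
E
```

```text
{'time': 0.0, 'q': array([ 1.27407210e+00,  2.64774234e-01,  1.60539027e+00,  6.55336555e-06,
        1.27368764e+00, -3.68957149e-02]), 'joint_vel': array([ 9.90953540e-04, -7.42246094e-04,  1.56739200e-03,  1.84395451e-05,
        9.49596854e-05,  5.85941353e-06]), 'joint_torque': array([-4.80349954e-04, -5.15138376e+01, -3.67297375e+01,  2.32328409e-05,
        1.31181080e-02,  2.08465360e-05]), 'tool_pos': array([0.17321389, 0.65168758, 0.25193898]), 'tcp_rot': array([ 0.20222396,  1.5615366 , -0.20573051]), 'wrist_force': array([-1.13298203,  0.44415104, -0.47236793]), 'torque': array([-0.03166114,  0.05301438, -0.038387  ]), 'width': 1.002296672074046} 0.022
top {'K': array([[474.30539059,   0.        , 323.98684137],
       [  0.        , 474.30539059, 204.11415136],
       [  0.        ,   0.        ,   1.        ]]), 'extrinsics': array([[ 0.02470248, -0.99520417,  0.09464903,  0.45558692],
       [-0.99921061, -0.02752609, -0.02864371, -0.04616789],
       [ 0.03111165, -0.09386674, -0.99509854,  1.16422791],
       [ 0.        ,  0.        ,  0.        ,  1.        ]])}
side {'K': array([[489.02887787,   0.        , 318.06852948],
       [  0.        , 489.02887787, 205.26060252],
       [  0.        ,   0.        ,   1.        ]]), 'extrinsics': array([[ 0.93928955, -0.1786137 ,  0.29297147,  0.24658514],
       [-0.342875  , -0.45596727,  0.82129811, -0.92730076],
       [-0.01310969, -0.87188933, -0.48952746,  0.60856879],
       [ 0.        ,  0.        ,  0.        ,  1.        ]])}
```

View pics/top0.png

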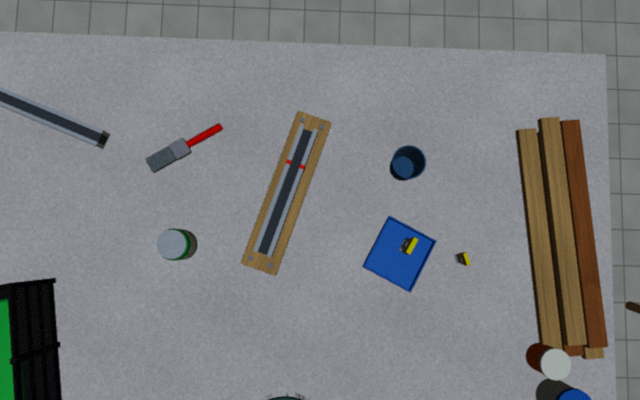

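View pics/side0.png

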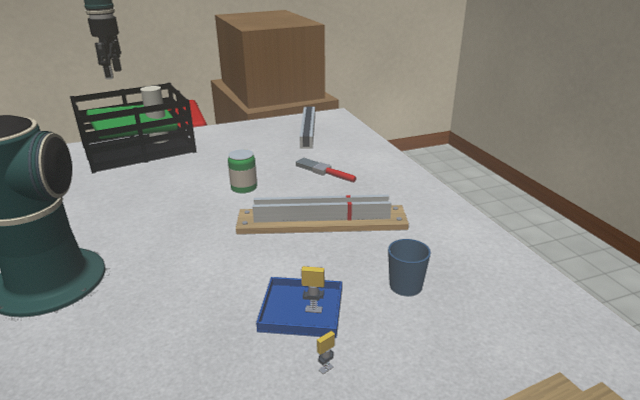

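The top view shows the channel around (287,190) with its mark at (296,164), the nut in the tray near (410,245) and a small look-alike at (463,259). I'll measure these next.

```bash
cat > h.py <<'E'
import cv2,numpy as np
from workcell import bot
def cloud(n,d):
    i=bot.camera_info(n);K=i["K"];T=i["extrinsics"]
    v,u=np.mgrid[0:400,0:640]
    P=np.stack([(u-K[0,2])/K[0,0]*d,(v-K[1,2])/K[1,1]*d,d],-1)
    return P@T[:3,:3].T+T[:3,3]
def ray_z(n,u,v,z):
    i=bot.camera_info(n);K=i["K"];T=i["extrinsics"]
    r=T[:3,:3]@np.array([(u-K[0,2])/K[0,0],(v-K[1,2])/K[1,1],1]);o=T[:3,3]
    return o+r*(z-o[2])/r[2]
E
python3 - <<'E'
from h import *
for n in("top","side"):
    p=cv2.imread(f"pics/{n}0.png");d=np.load(f"{n}0.npy");C=cloud(n,d)
    hsv=cv2.cvtColor(p,cv2.COLOR_BGR2HSV)
    Y=cv2.inRange(hsv,(22,120,60),(35,255,255)); Rm=cv2.inRange(hsv,(0,150,80),(6,255,255))|cv2.inRange(hsv,(174,150,80),(180,255,255))
    for nm,M in(("yel",Y),("red",Rm)):
        k,l,s,c=cv2.connectedComponentsWithStats(M)
        for j in range(1,k):
            if s[j,4]<8: continue
            X=C[(l==j)&(d>0)]
            print(n,nm,s[j],c[j].round(1),"mean",X.mean(0).round(4),"min",X.min(0).round(3),"max",X.max(0).round(3))
p=cv2.imread("pics/top0.png")
cv2.imwrite("pics/tz.png",cv2.resize(p[95:305,230:480],None,fx=2.8,fy=2.8,interpolation=cv2.INTER_CUBIC))
p=cv2.imread("pics/side0.png")
cv2.imwrite("pics/sz.png",cv2.resize(p[180:385,220:440],None,fx=2.9,fy=2.9,interpolation=cv2.INTER_CUBIC))
# batten & channel: heights
d=np.load("top0.npy");C=cloud("top",d)
reg=np.zeros((400,640),bool);reg[100:285,235:335]=1
for lo,hi in((.010,.028),(.052,.07)):
    m=reg&(C[...,2]>lo)&(C[...,2]<hi)&(d>0)
    r=cv2.minAreaRect(C[m][:,:2].astype(np.float32)*1000);print(lo,m.sum(),r,C[m].mean(0), C[m][:,2].mean())
    X=C[m][:,:2];w,V=np.linalg.eigh(np.cov(X.T));print(np.degrees(np.arctan2(V[1,1],V[0,1])))
E
```

```text
top yel [406 238  12  16  91] [411.2 245.5] mean [ 0.4688 -0.2761  0.0969] min [ 0.452 -0.31   0.003] max [ 0.486 -0.264  0.102]
top yel [463 253   7  12  49] [466.  258.5] mean [ 0.4422 -0.4116  0.0637] min [ 0.43  -0.441 -0.003] max [ 0.455 -0.401  0.074]
top red [186 124  36  23 274] [203.9 135. ] mean [0.7261 0.2185 0.0178] min [0.698 0.178 0.   ] max [0.755 0.261 0.025]
top red [286 160   5   4  16] [288.2 161.5] mean [0.6591 0.0088 0.0597] min [0.656 0.004 0.052] max [0.663 0.014 0.064]
top red [299 164   6   5  19] [301.6 166.4] mean [ 0.6488 -0.023   0.0576] min [ 0.644 -0.029  0.036] max [ 0.654 -0.017  0.063]
side yel [302 267  22  20 360] [312.4 276. ] mean [ 0.4648 -0.2806  0.0843] min [ 0.448 -0.294  0.062] max [ 0.484 -0.265  0.099]
side yel [317 331  17  23 162] [324.7 340.5] mean [ 0.4384 -0.4108  0.0619] min [ 0.426 -0.421 -0.001] max [ 0.472 -0.34   0.072]
side red [189 100  17  26 243] [195.7 114.3] mean [ 0.4414  1.1877 -0.0818] min [ 0.368  0.552 -0.112] max [0.469 1.456 0.17 ]
side red [183 107   3   3   8] [184.1 107.9] mean [ 0.3951  1.1657 -0.041 ] min [ 0.35
[... 213 characters left out ...]
mean [ 0.3559  1.0431 -0.0689] min [ 0.337  0.741 -0.102] max [0.364 1.146 0.03 ]
side red [327 168  28  11  90] [340.6 172.9] mean [0.7227 0.2165 0.0168] min [0.696 0.178 0.013] max [0.747 0.26  0.021]
side red [348 202   3   3   8] [349.  202.9] mean [ 0.6458 -0.0212  0.0593] min [ 0.641 -0.026  0.057] max [ 0.65  -0.016  0.06 ]
0.01 4642 ((593.169677734375, 14.110931396484375), (90.50420379638672, 400.889404296875), 71.61721801757812) [0.58719402 0.01486092 0.01874009] 0.01874008548038496
161.5882230866912
0.052 1293 ((592.9124755859375, 13.850944519042969), (45.384883880615234, 319.67529296875), 71.72888946533203) [0.59073015 0.01454363 0.05965654] 0.059656535605200116
161.62861989795064
```

View pics/tz.png

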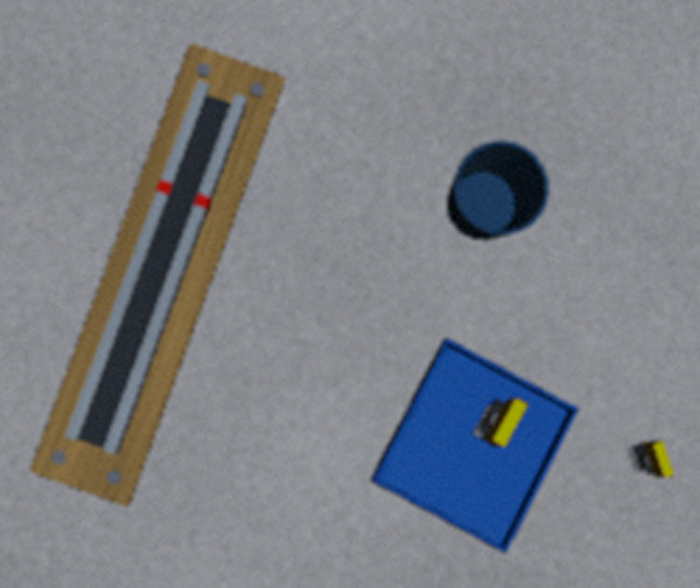

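View pics/sz.png

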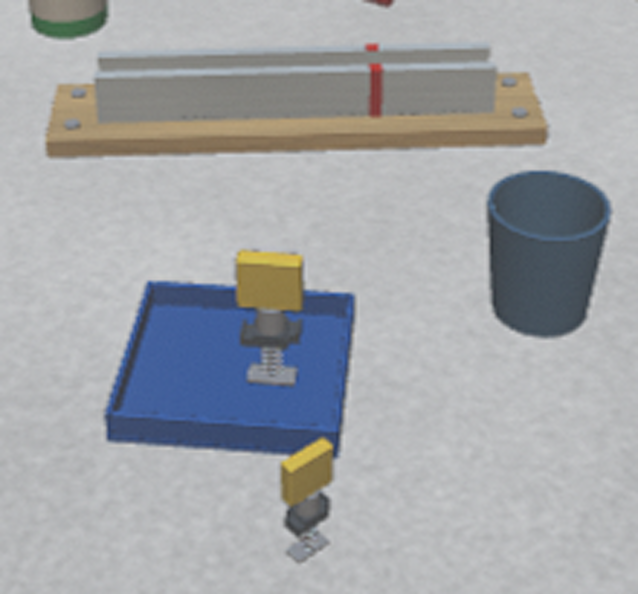

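Run:
```python
from h import *
n="top";p=cv2.imread(f"pics/{n}0.png");d=np.load(f"{n}0.npy");C=cloud(n,d)
hsv=cv2.cvtColor(p,cv2.COLOR_BGR2HSV);Y=cv2.inRange(hsv,(22,100,50),(35,255,255))>0
Y[:,:395]=0;Y[:,430:]=0
m=Y&(C[...,2]>.09);X=C[m];print(m.sum(),X[:,2].mean(),cv2.minAreaRect(X[:,:2].astype(np.float32)*1000))
v,u=np.nonzero(Y);A=np.array([ray_z("top",a,b,.098)[:2] for a,b in zip(u,v)]).astype(np.float32)*1000
print(cv2.minAreaRect(A),A.mean(0))
n="side";p=cv2.imread(f"pics/{n}0.png");d=np.load(f"{n}0.npy");C=cloud(n,d)
hsv=cv2.cvtColor(p,cv2.COLOR_BGR2HSV);Y=cv2.inRange(hsv,(22,100,50),(35,255,255));Y=cv2.erode(Y,np.ones((3,3)))>0
Y[325:]=0
X=C[Y];X=X[(X[:,2]<.094)&(X[:,2]>.065)]
vx,vy,x0,y0=cv2.fitLine(X[:,:2].astype(np.float32),cv2.DIST_HUBER,0,.001,.001).ravel();print("side face line deg",np.degrees(np.arctan2(vy,vx)),x0,y0,X.min(0),X.max(0))
# tools
from scipy.spatial.transform import Rotation as R
s=bot.read_state();print(R.from_rotvec(s["tcp_rot"]).as_matrix().round(3)); print(bot.camera_info("wrist"))
```

```text
94 0.09772976560352684 ((468.7161865234375, -275.7562561035156), (11.636579513549805, 38.790409088134766), 61.32541275024414)
((469.3074035644531, -275.5643615722656), (12.43772029876709, 39.665748596191406), 61.40434646606445) [ 469.11728 -275.53043]
side face line deg -27.67161 0.4640842 -0.28147227 [ 0.44842006 -0.28999171  0.06796618] [ 0.47919723 -0.27256215  0.09154101]
[[-0.001  0.257  0.966]
 [-0.002  0.966 -0.257]
 [-1.    -0.002 -0.   ]]
{'K': array([[309.70691629,   0.        , 314.66806634],
       [  0.        , 309.70691629, 198.5145403 ],
       [  0.        ,   0.        ,   1.        ]]), 'extrinsics': array([[ 0.25760675,  0.93120306,  0.25787521,  0.10726217],
       [ 0.96624848, -0.24781431, -0.07037005,  0.67017907],
       [-0.00162364,  0.26729933, -0.96361218,  0.3723675 ],
       [ 0.        ,  0.        ,  0.        ,  1.        ]])}
```

```bash
cat >> h.py <<'E'
from scipy.spatial.transform import Rotation as R
def rows(target,yaw,nmax=10,g=1,step=.05,rot=.145,pos0=None,R0=None):
    """rows towards pos target with tool x down and y at world yaw (deg)"""
    s=bot.read_state();p=np.array(s["tool_pos"]) if pos0 is None else pos0
    M=R.from_rotvec(s["tcp_rot"]).as_matrix() if R0 is None else R0
    a=np.radians(yaw);c,sn=np.cos(a),np.sin(a)
    G=np.array([[0,c,sn],[0,sn,-c],[-1,0,0.]])
    n=max(int(np.ceil(max(np.linalg.norm(target-p)/step,np.linalg.norm(R.from_matrix(M.T@G).as_rotvec())/rot))),1)
    out=[]
    for k in range(n,0,-1):
        rv=R.from_matrix(M.T@G).as_rotvec()/k; d=M.T@((target-p)/k)
        r=np.r_[rv.round(3),(d*100).round(2),g];out.append(r)
        p=p+M@(r[3:6]/100);M=M@R.from_rotvec(r[:3]).as_matrix()
    print("n",n,"["+",".join("["+",".join("%g"%x for x in r)+"]" for r in out[:])+"]",p.round(4));return p,M
def st():
    s=bot.read_state();M=R.from_rotvec(s["tcp_rot"]).as_matrix()
    print("t",round(s["time"],2),"p",s["tool_pos"].round(4),"yawY",np.degrees(np.arctan2(M[1,1],M[0,1])).round(2),"xdir",M[:,0].round(3),"F",s["wrist_force"].round(2),"T",s["torque"].round(3),"w",round(s["width"],3),"q6",round(s["q"][5],2))
E
python3 - <<'E'
from h import *
p,M=rows(np.array([.5,.2,.25]),68)
rows(np.array([.469,-.2755,.2]),61.8,pos0=p,R0=M)
E
```

```text
n 12 [[0.01,0,0,0.02,-2.94,3.6,1],[0.01,0,0,0.02,-2.9,3.63,1],[0.01,0,0,0.02,-2.87,3.66,1],[0.01,0,0,0.02,-2.83,3.68,1],[0.011,0,0,0.02,-2.79,3.71,1],[0.01,0,0,0.03,-2.75,3.74,1],[0.011,0,0,0.02,-2.71,3.77,1],[0.01,0,0,0.03,-2.67,3.8,1],[0.011,0,0.001,0.02,-2.64,3.83,1],[0.01,0,0,0.02,-2.59,3.86,1],[0.011,0,0.001,0.03,-2.55,3.88,1],[0.01,0,0,0.02,-2.52,3.91,1]] [0.4999 0.2    0.25  ]
n 10 [[0.011,0,0,0.5,-4.52,1.49,1],[0.011,0,0,0.5,-4.51,1.54,1],[0.011,0,0,0.5,-4.49,1.59,1],[0.011,0,0,0.5,-4.47,1.64,1],[0.011,0,0,0.5,-4.46,1.69,1],[0.011,0,0,0.5,-4.44,1.74,1],[0.011,0,0,0.5,-4.42,1.79,1],[0.01,0,0,0.5,-4.39,1.84,1],[0.011,0,0,0.5,-4.38,1.88,1],[0.01,0,0,0.5,-4.35,1.94,1]] [ 0.4691 -0.2755  0.2   ]
```

Emit:
arm_command([
  [[0.01,0,0,0,-2.9,3.6,1],[0.01,0,0,0,-2.9,3.6,1],[0.01,0,0,0,-2.9,3.7,1],[0.01,0,0,0,-2.8,3.7,1],[0.01,0,0,0,-2.8,3.7,1],[0.01,0,0,0,-2.7,3.7,1],[0.01,0,0,0,-2.7,3.8,1],[0.01,0,0,0,-2.7,3.8,1],[0.01,0,0,0,-2.6,3.8,1],[0.01,0,0,0,-2.6,3.9,1]],
], newtons=70)

```text
time: 1.1
tool_pos: [0.4497, 0.2658, 0.2463]
tcp_rot: [0.27, 1.557, -0.282]
wrist_force: [0.6, 0.5, 0.0]
width: 1.0
```

Run:
```python
from h import *
st();rows(np.array([.469,-.2755,.2]),61.8)
```

```text
t 1.1 p [0.4497 0.2658 0.2463] yawY 69.83 xdir [-0.005 -0.007 -1.   ] F [0.57 0.47 0.04] T [-0.031  0.008 -0.009] w 1.0 q6 -0.73
n 11 [[0.013,-0,0.001,0.45,-4.56,1.86,1],[0.013,-0,0.001,0.45,-4.53,1.92,1],[0.013,-0,0.001,0.44,-4.51,1.98,1],[0.013,-0,0.001,0.44,-4.48,2.04,1],[0.013,-0,0.001,0.43,-4.45,2.1,1],[0.013,-0,0.001,0.43,-4.43,2.15,1],[0.012,-0,0,0.43,-4.4,2.21,1],[0.013,-0.001,0.001,0.43,-4.37,2.27,1],[0.012,-0,0,0.42,-4.34,2.32,1],[0.013,-0.001,0.001,0.42,-4.31,2.37,1],[0.012,-0,0,0.42,-4.29,2.43,1]] [ 0.469  -0.2755  0.2   ]
```

Emit:
arm_command([
  [[0.013,0,0,0.3,-4.5,1.9,1],[0.013,0,0,0.3,-4.5,1.9,1],[0.013,0,0,0.3,-4.5,2.0,1],[0.013,0,0,0.3,-4.5,2.0,1],[0.013,0,0,0.3,-4.4,2.1,1],[0.013,0,0,0.3,-4.4,2.2,1],[0.013,0,0,0.3,-4.4,2.2,1],[0.013,0,0,0.3,-4.4,2.3,1],[0.013,0,0,0.4,-4.3,2.3,1],[0.013,0,0,0.4,-4.3,2.4,1]],
])

```text
time: 2.1
tool_pos: [0.4656, -0.2329, 0.2152]
tcp_rot: [0.377, 1.539, -0.388]
wrist_force: [1.6, 1.5, 0.8]
width: 0.999
```

Run:
```python
from h import *
st();rows(np.array([.469,-.2755,.2]),61.8)
```

```text
t 2.1 p [ 0.4656 -0.2329  0.2152] yawY 62.06 xdir [-0.003 -0.006 -1.   ] F [1.64 1.45 0.77] T [-0.014 -0.041  0.007] w 0.999 q6 -1.59
n 1 [[0.005,-0,0.007,1.55,-3.59,2.29,1]] [ 0.469  -0.2755  0.2   ]
```

Emit:
arm_command([
  [[0.004,0,0.005,0.8,-1.8,1.1,1],[0,0,0.003,0.7,-1.8,1.1,1],[0,0,0,0,0,0,1],[0,0,0,0,0,0,1]],
])

```text
time: 2.5
tool_pos: [0.4657, -0.283, 0.1976]
tcp_rot: [0.394, 1.538, -0.392]
wrist_force: [-0.0, -0.5, -0.7]
width: 1.004
```

Run:
```python
from h import *
st();rows(np.array([.469,-.2755,.2]),61.8)
i=bot.camera_info("wrist");print(repr(i["extrinsics"]))
p,d=bot.read_camera("wrist");cv2.imwrite("pics/w1.png",p);np.save("w1.npy",d);np.save("w1T.npy",i["extrinsics"])
```

```text
t 2.5 p [ 0.4657 -0.283   0.1976] yawY 61.27 xdir [-0.002  0.002 -1.   ] F [-0.04 -0.46 -0.67] T [0.001 0.025 0.057] w 1.004 q6 -1.66
n 1 [[-0.009,-0.003,-0,-0.24,0.82,-0.07,1]] [ 0.469  -0.2754  0.2   ]
array([[ 4.81321624e-01,  8.45250937e-01,  2.32121408e-01,
         4.06001682e-01],
       [ 8.76543791e-01, -4.64346610e-01, -1.26701254e-01,
        -2.49831448e-01],
       [ 6.90435307e-04,  2.64448632e-01, -9.64399525e-01,
         3.18147379e-01],
       [ 0.00000000e+00,  0.00000000e+00,  0.00000000e+00,
         1.00000000e+00]])
```

View pics/w1.png

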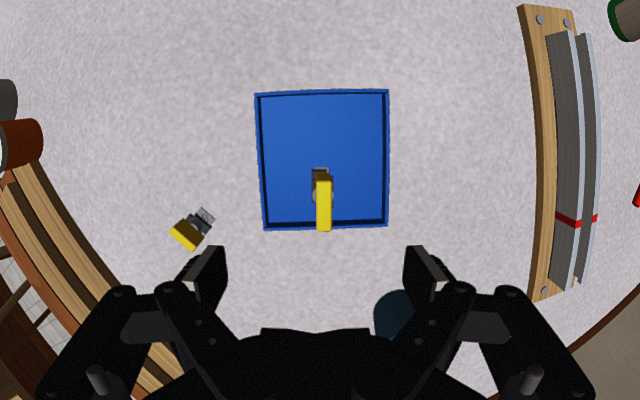

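```bash
cat >> h.py <<'E'
def wrist_z(uv,z,T,K):
    uv=np.atleast_2d(uv).astype(float);x=(uv[:,0]-K[0,2])/K[0,0];y=(uv[:,1]-K[1,2])/K[1,1]
    r=np.hypot(x,y);f=np.where(r>0,np.sin(r)/np.maximum(r,1e-9),1)
    D=np.stack([x*f,y*f,np.cos(r)],1)@T[:3,:3].T
    return T[:3,3]+D*((z-T[2,3])/D[:,2])[:,None]
E
python3 - <<'E'
from h import *
p=cv2.imread("pics/w1.png");T=np.load("w1T.npy");K=bot.camera_info("wrist")["K"]
hsv=cv2.cvtColor(p,cv2.COLOR_BGR2HSV);Y=(hsv[...,0]>22)&(hsv[...,0]<35)&(hsv[...,1]>120)
Y[:,:290]=0;Y[:,350:]=0;Y[:160]=0;Y[240:]=0
for th in (60,150,190,):
    m=Y&(hsv[...,2]>th);v,u=np.nonzero(m);A=wrist_z(np.c_[u,v],.098,T,K)[:,:2].astype(np.float32)*1000
    print(th,len(u),u.min(),u.max(),v.min(),v.max(),cv2.minAreaRect(A),A.mean(0))
cv2.imwrite("pics/w1z.png",cv2.resize(p[150:250,270:370],None,fx=5,fy=5,interpolation=cv2.INTER_NEAREST))
# mark, z=.060
Rm=((hsv[...,0]<6)|(hsv[...,0]>174))&(hsv[...,1]>150)&(hsv[...,2]>80);Rm[:,:545]=0;Rm[:,605:]=0;Rm[:200]=0;Rm[235:]=0
k,l,s,c=cv2.connectedComponentsWithStats(Rm.astype(np.uint8));print(s,wrist_z(c[1:],.06,T,K))
E
```

```text
60 725 315 331 175 230 ((465.4258728027344, -274.5921630859375), (11.522379875183105, 42.804161071777344), 63.45196533203125) [ 466.7889 -275.4212]
150 702 316 331 181 230 ((467.3799133300781, -275.6091613769531), (10.931514739990234, 38.27601623535156), 62.628135681152344) [ 466.9598  -275.66174]
190 681 317 330 182 230 ((467.63543701171875, -275.8993835449219), (9.868452072143555, 37.33609390258789), 61.36485290527344) [ 467.25082 -275.8284 ]
[[     0      0    640    400 255919]
 [   592    214      6      9     35]
 [   575    220      7      8     46]] [[ 0.65804631  0.00976856  0.06      ]
 [ 0.64700505 -0.02252073  0.06      ]]
```

View pics/w1z.png

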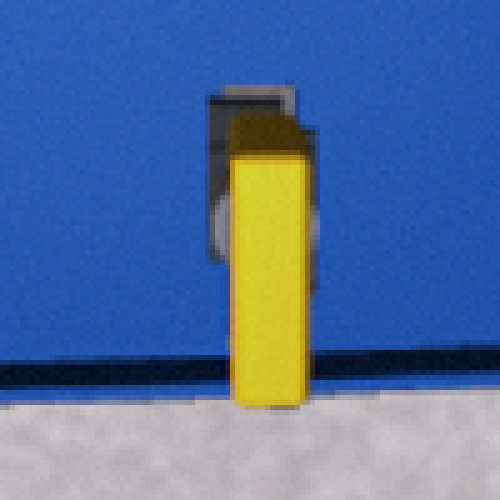

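Run:
```python
from h import *
st();rows(np.array([.468,-.2757,.14]),61.8,step=.02)
```

```text
t 2.55 p [ 0.4657 -0.2827  0.1977] yawY 61.32 xdir [-0.002  0.001 -1.   ] F [ 0.45 -0.3  -0.17] T [-0.015  0.019 -0.057] w 1.0 q6 -1.66
n 3 [[-0.003,-0.001,-0,1.92,0.24,-0.04,1],[-0.003,-0.001,-0,1.92,0.24,-0.04,1],[-0.002,-0.001,-0,1.93,0.25,-0.04,1]] [ 0.468  -0.2757  0.14  ]
```

Emit:
arm_command([
  [[-0.003,-0.001,0,1.9,0.25,0,1],[-0.003,-0.001,0,1.9,0.25,-0.05,1],[-0.003,-0.001,0,1.9,0.25,-0.05,1],[0,0,0,0,0,0,1]],
])

```text
time: 2.95
tool_pos: [0.4698, -0.2713, 0.1414]
tcp_rot: [0.381, 1.533, -0.381]
wrist_force: [-1.0, 0.4, -0.9]
width: 1.003
```

Run:
```python
from h import *
st();rows(np.array([.468,-.2757,.089]),61.8,step=.015)
```

```text
t 2.95 p [ 0.4698 -0.2713  0.1414] yawY 62.12 xdir [ 0.003 -0.001 -1.   ] F [-1.02  0.36 -0.87] T [ 0.     0.068 -0.052] w 1.003 q6 -1.66
n 4 [[0.001,0.001,-0,1.31,-0.12,0.01,1],[0.002,0.001,-0,1.31,-0.12,0.01,1],[0.001,0.001,-0,1.31,-0.12,0.01,1],[0.002,0,-0.001,1.31,-0.12,0.01,1]] [ 0.468  -0.2757  0.089 ]
```

Emit:
arm_command([
  [[0.001,0,0,1.2,-0.15,0,1],[0.001,0,0,1.2,-0.1,0,1],[0.001,0,0,1.2,-0.1,0,1],[0,0,0,1.0,0,0,1],[0,0,0,0,0,0,1],[0,0,0,0,0,0,1]],
])

```text
time: 3.55
tool_pos: [0.47, -0.2739, 0.0945]
tcp_rot: [0.381, 1.53, -0.382]
wrist_force: [-0.4, 0.4, 0.4]
width: 1.001
```

Run:
```python
from h import *
st();rows(np.array([.468,-.2757,.089]),61.8,step=.015)
```

```text
t 3.55 p [ 0.47   -0.2739  0.0945] yawY 62.09 xdir [ 0.006 -0.003 -1.   ] F [-0.37  0.44  0.42] T [-0.034 -0.017 -0.065] w 1.001 q6 -1.66
n 1 [[0.005,0.007,-0.001,0.54,-0.26,-0.1,1]] [ 0.4679 -0.2757  0.089 ]
```

Emit:
arm_command([
  [[0.004,0.006,0,0.55,-0.2,-0.1,1],[0,0,0,0,0,0,1],[0,0,0,0,0,0,1]],
])

```text
time: 3.85
tool_pos: [0.4687, -0.276, 0.0893]
tcp_rot: [0.386, 1.534, -0.386]
wrist_force: [-0.3, -0.4, 0.7]
width: 1.001
```

Run:
```python
from h import *
st();rows(np.array([.468,-.2757,.089]),61.8,step=.015)
p,d=bot.read_camera("wrist");cv2.imwrite("pics/w2.png",p)
p,d=bot.read_camera("side");cv2.imwrite("pics/s2.png",p[200:400,200:450].repeat(2,0).repeat(2,1))
```

```text
t 3.85 p [ 0.4687 -0.276   0.0893] yawY 61.81 xdir [ 0.002 -0.001 -1.   ] F [-0.26 -0.42  0.7 ] T [ 0.008 -0.026  0.02 ] w 1.001 q6 -1.66
n 1 [[0,0.002,-0,0.03,-0.01,-0.07,1]] [ 0.468  -0.2758  0.089 ]
```

View pics/w2.png

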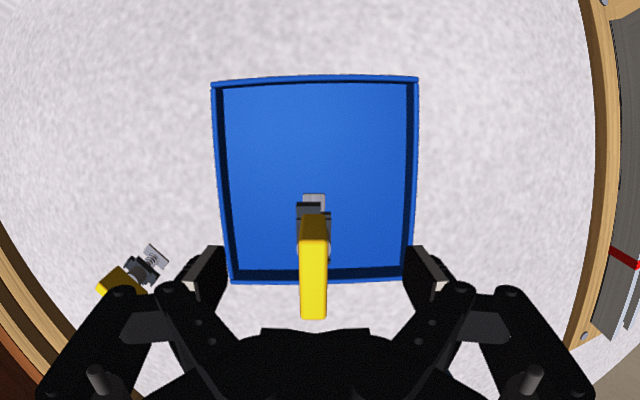

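View pics/s2.png

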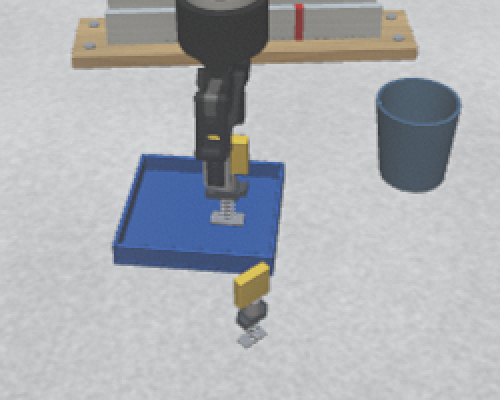

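The grip sits midway between the pads (x about 313, pads at 225 and 405), so I'll close.

Emit:
arm_command([
  [[0,0,0,0,0,0,0],[0,0,0,0,0,0,0],[0,0,0,0,0,0,0],[0,0,0,0,0,0,0],[0,0,0,0,0,0,0],[0,0,0,0,0,0,0],[0,0,0,0,0,0,0],[0,0,0,0,0,0,0],[0,0,0,0,0,0,0]],
], newtons=70)

```text
time: 4.85
tool_pos: [0.4691, -0.2761, 0.0903]
tcp_rot: [0.385, 1.533, -0.386]
wrist_force: [-0.4, -0.9, 0.9]
width: 0.134
```

Run:
```python
from h import *
st()
p,d=bot.read_camera("side");cv2.imwrite("pics/s3.png",p[200:400,200:450].repeat(2,0).repeat(2,1))
```

```text
t 4.85 p [ 0.4691 -0.2761  0.0903] yawY 61.83 xdir [ 0.003 -0.001 -1.   ] F [-0.36 -0.94  0.92] T [ 0.039  0.035 -0.018] w 0.134 q6 -1.66
```

View pics/s3.png

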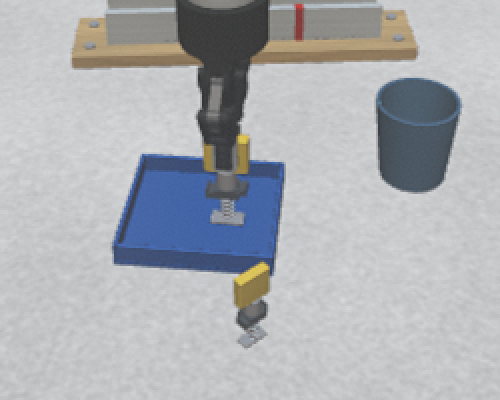

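Emit:
arm_command([
  [[0,0,0,-1.0,0,0,0],[0,0,0,-2.5,0,0,0],[0,0,0,-3.0,0,0,0],[0,0,0,-3.0,0,0,0],[0,0,0,-2.5,0,0,0],[0,0,0,-1,0,0,0],[0,0,0,0,0,0,0]],
])

```text
time: 5.6
tool_pos: [0.4666, -0.2746, 0.2249]
tcp_rot: [0.387, 1.538, -0.385]
wrist_force: [0.9, -0.7, -1.5]
width: 0.125
```

Run:
```python
from h import *
st()
print(ray_z("top",405,163,.08))
rows(np.array([.654,-.0065,.21]),71.6,step=.035)
p,d=bot.read_camera("side");cv2.imwrite("pics/s4.png",p[100:400,200:450].repeat(2,0).repeat(2,1))
```

```text
t 5.6 p [ 0.4666 -0.2746  0.2249] yawY 61.83 xdir [-0.002  0.002 -1.   ] F [ 0.88 -0.72 -1.53] T [ 0.058 -0.041  0.005] w 0.125 q6 -1.66
[ 0.66006862 -0.26367291  0.08      ]
n 10 [[-0.017,-0,-0,0.15,3.25,0.39,1],[-0.017,-0,-0,0.15,3.24,0.44,1],[-0.017,-0,-0,0.15,3.23,0.5,1],[-0.017,-0,-0,0.15,3.22,0.55,1],[-0.017,-0,-0,0.15,3.22,0.6,1],[-0.017,-0,-0,0.15,3.2,0.66,1],[-0.017,-0.001,-0,0.15,3.19,0.71,1],[-0.017,-0,-0,0.15,3.18,0.77,1],[-0.017,-0.001,-0.001,0.16,3.17,0.82,1],[-0.018,-0,-0,0.15,3.15,0.88,1]] [ 0.654  -0.0065  0.21  ]
```

View pics/s4.png

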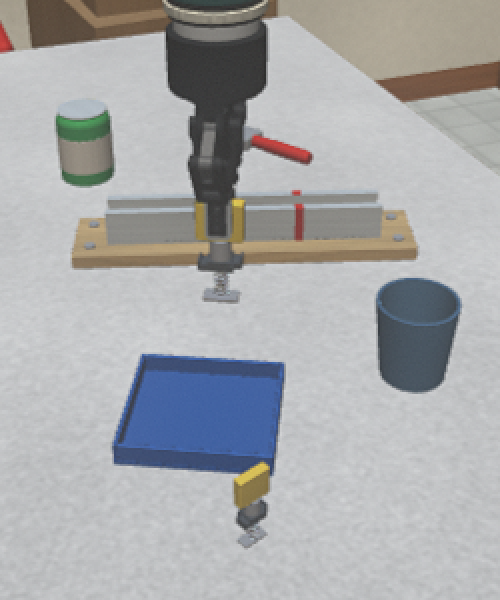

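The nut is lifted and hanging upright. Moving above the mark.

Emit:
arm_command([
  [[-0.017,0,0,0,2.0,0.3,0],[-0.017,0,0,0,3.2,0.4,0],[-0.017,0,0,0,3.2,0.5,0],[-0.017,0,0,0,3.2,0.5,0],[-0.017,0,0,0,3.2,0.6,0],[-0.017,0,0,0,3.2,0.7,0],[-0.017,0,0,0,3.2,0.7,0],[-0.017,0,0,0,3.2,0.8,0],[-0.017,0,0,0,3.2,0.8,0],[-0.017,0,0,0,2.5,0.8,0]],
])

```text
time: 6.65
tool_pos: [0.6367, -0.0139, 0.2]
tcp_rot: [0.257, 1.592, -0.251]
wrist_force: [0.0, -0.2, -1.0]
width: 0.13
```

Run:
```python
from h import *
st()
rows(np.array([.654,-.0065,.20]),71.6,step=.035,g=0)
```

```text
t 6.65 p [ 0.6367 -0.0139  0.2   ] yawY 71.55 xdir [-0.035  0.009 -0.999] F [ 0.01 -0.2  -1.02] T [-0.001 -0.001  0.015] w 0.13 q6 -1.32
n 1 [[-0.001,-0.036,0.003,-0.05,1.25,1.4,0]] [ 0.654  -0.0065  0.2   ]
```

Emit:
arm_command([
  [[0,-0.018,0,0,0.4,0.7,0],[0,-0.018,0,0,0.4,0.7,0],[0,0,0,0,0,0,0],[0,0,0,0,0,0,0]],
])

```text
time: 7.05
tool_pos: [0.6507, -0.0086, 0.1919]
tcp_rot: [0.247, 1.566, -0.254]
wrist_force: [0.7, -0.1, -1.7]
width: 0.131
```

Run:
```python
from h import *
st()
rows(np.array([.654,-.0065,.16]),71.6,step=.035,g=0)
```

```text
t 7.05 p [ 0.6507 -0.0086  0.1919] yawY 71.73 xdir [-0.01  -0.003 -1.   ] F [ 0.71 -0.06 -1.68] T [ 0.009 -0.021  0.025] w 0.131 q6 -1.3
n 1 [[0.002,-0.008,0.006,3.19,0.32,0.27,0]] [ 0.654  -0.0065  0.16  ]
```

Emit:
arm_command([
  [[0.002,-0.004,0.003,1.2,0.2,0.15,0],[0,-0.004,0.003,1.2,0.15,0.15,0],[0,0,0,0,0,0,0],[0,0,0,0,0,0,0]],
])

```text
time: 7.45
tool_pos: [0.6528, -0.0091, 0.1652]
tcp_rot: [0.255, 1.557, -0.255]
wrist_force: [0.1, -0.8, -1.4]
width: 0.128
```

Run:
```python
from h import *
st()
rows(np.array([.654,-.0065,.16]),71.6,step=.035,g=0)
i=bot.camera_info("wrist");np.save("w5T.npy",i["extrinsics"])
p,d=bot.read_camera("wrist");cv2.imwrite("pics/w5.png",p);np.save("w5.npy",d)
p,d=bot.read_camera("side");cv2.imwrite("pics/s5.png",p);cv2.imwrite("pics/s5z.png",cv2.resize(p[120:260,220:440],None,fx=3.5,fy=3.5,interpolation=cv2.INTER_CUBIC));np.save("s5.npy",d)
```

```text
t 7.45 p [ 0.6528 -0.0091  0.1652] yawY 71.39 xdir [-0.001  0.    -1.   ] F [ 0.07 -0.75 -1.4 ] T [-0.018 -0.057 -0.018] w 0.128 q6 -1.3
n 1 [[-0.004,-0.001,0,0.52,0.28,0.03,0]] [ 0.654  -0.0065  0.16  ]
```

View pics/w5.png

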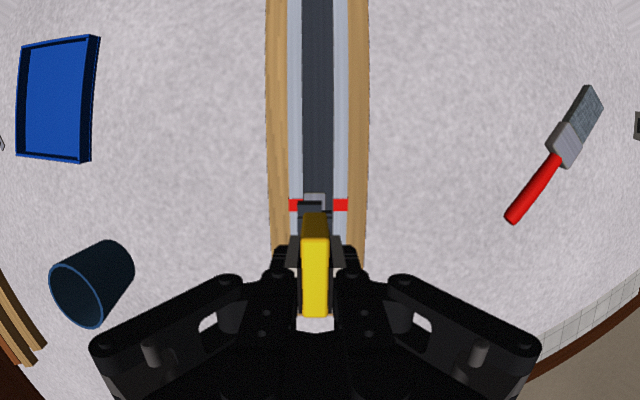

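View pics/s5z.png

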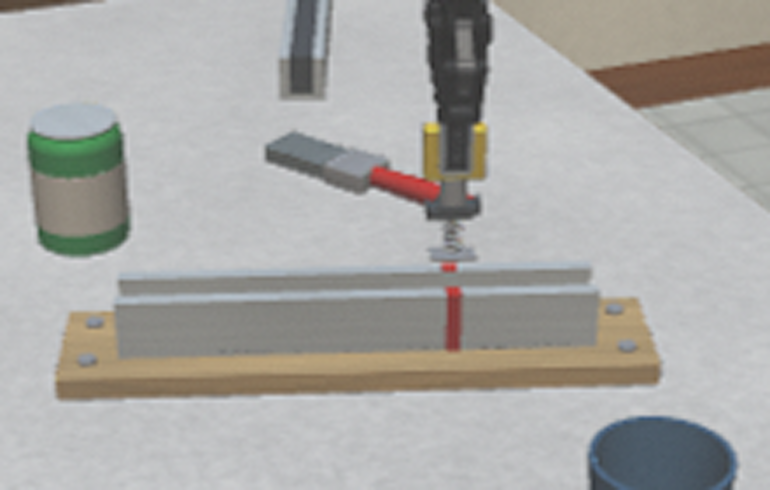

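```bash
cat > m.py <<'E'
from h import *
import sys
def meas(png,T,tcpz):
    p=cv2.imread(png);K=bot.camera_info("wrist")["K"];hsv=cv2.cvtColor(p,cv2.COLOR_BGR2HSV)
    H,S,V=hsv[...,0],hsv[...,1],hsv[...,2]
    Y=(H>22)&(H<35)&(S>120)&(V>150);Y[:,:285]=0;Y[:,345:]=0
    k,l,s,c=cv2.connectedComponentsWithStats(Y.astype(np.uint8));j=1+np.argmax(s[1:,4])
    v,u=np.nonzero(l==j);A=wrist_z(np.c_[u,v],tcpz+.008,T,K)[:,:2].astype(np.float32)*1000
    print("grip",s[j],cv2.minAreaRect(A))
    Rm=((H<6)|(H>174))&(S>150)&(V>80);Rm[:,:280]=0;Rm[:,360:]=0
    k,l,s,c=cv2.connectedComponentsWithStats(Rm.astype(np.uint8))
    for j in range(1,k):
        if s[j,4]>10: print("mark",s[j],wrist_z(c[j],.06,T,K)[0].round(4))
    # dark slot edges by rows
    g=cv2.cvtColor(p,cv2.COLOR_BGR2GRAY).astype(float);L=[];Rr=[];Lo=[];Ro=[]
    for r in range(20,190,5):
        gr=g[r-1:r+2].mean(0);d=np.diff(gr)
        a=270+np.argmin(d[275:320])+5.5; b=318+np.argmax(d[318:350])+.5
        L.append((a,r));Rr.append((b,r))
    for nm,E in(("L",L),("R",Rr)):
        Q=wrist_z(np.array(E),.06,T,K)[:,:2].astype(np.float32)
        vx,vy,x0,y0=cv2.fitLine(Q,cv2.DIST_HUBER,0,.001,.001).ravel()
        n=np.array([-vy,vx])*np.sign(vx); 
        e=(Q-[x0,y0])@n
        print(nm,"deg",np.degrees(np.arctan(vy/vx)).round(2),"off at centre",((np.array([x0,y0])-[.6541,-.0063])@n*1000).round(2),"res",e.std()*1000, E[0],E[-1])
E
python3 - <<'E'
from m import *
meas("pics/w5.png",np.load("w5T.npy"),.1652)
E
```

```text
grip [ 301  240   28   77 1951] ((651.302978515625, -7.985530853271484), (10.839484214782715, 37.25568771362305), 71.34857940673828)
mark [288 199  15  12 115] [ 0.6462 -0.0232  0.06  ]
mark [333 199  15  12 180] [0.6579 0.0102 0.06  ]
L deg -18.57 off at centre -11.68 res 0.22831722 (np.float64(301.5), 20) (np.float64(302.5), 185)
R deg -18.47 off at centre 10.97 res 0.31690067 (np.float64(332.5), 20) (np.float64(332.5), 185)
```

Emit:
arm_command([
  [[-0.002,0,0,0.6,0.2,0.1,0],[0,0,0,0.6,0.05,0,0],[0,0,0,0,0,0,0],[0,0,0,0,0,0,0]],
])

```text
time: 7.95
tool_pos: [0.6556, -0.0066, 0.1535]
tcp_rot: [0.253, 1.555, -0.253]
wrist_force: [0.3, -0.1, -1.4]
width: 0.128
```

Run:
```python
from h import *
st()
rows(np.array([.6546,-.0074,.125]),71.5,step=.03,g=0)
```

```text
t 7.95 p [ 0.6556 -0.0066  0.1535] yawY 71.53 xdir [ 0.001  0.    -1.   ] F [ 0.32 -0.06 -1.4 ] T [-0.018  0.05  -0.017] w 0.128 q6 -1.3
n 1 [[0.001,0.001,-0,2.85,-0.11,-0.07,0]] [ 0.6546 -0.0074  0.125 ]
```

Emit:
arm_command([
  [[0,0.001,0,0.9,-0.1,-0.05,0],[0,0,0,0.9,0,0,0],[0,0,0,0.8,0,0,0],[0,0,0,0,0,0,0],[0,0,0,0,0,0,0]],
])

```text
time: 8.45
tool_pos: [0.6544, -0.0074, 0.1246]
tcp_rot: [0.253, 1.557, -0.253]
wrist_force: [0.6, -0.3, -1.6]
width: 0.128
```

Run:
```python
from m import *
st();s=bot.read_state()
rows(np.array([.6546,-.0074,.107]),71.5,step=.03,g=0)
T=bot.camera_info("wrist")["extrinsics"]
p,d=bot.read_camera("wrist");cv2.imwrite("pics/w6.png",p)
meas("pics/w6.png",T,s["tool_pos"][2])
cv2.imwrite("pics/w6z.png",cv2.resize(p[150:350,240:400],None,fx=3,fy=3,interpolation=cv2.INTER_CUBIC))
```

```text
t 8.45 p [ 0.6544 -0.0074  0.1246] yawY 71.54 xdir [-0.001  0.    -1.   ] F [ 0.63 -0.27 -1.56] T [ 0.033  0.028 -0.009] w 0.128 q6 -1.3
n 1 [[0.001,-0.001,-0,1.76,0,0.02,0]] [ 0.6546 -0.0074  0.107 ]
grip [ 301  239   28   79 1949] ((652.9243774414062, -6.463224411010742), (10.794526100158691, 38.30759811401367), 70.94597625732422)
mark [280 214  18  15 251] [ 0.6473 -0.0219  0.06  ]
mark [333 214  18  15 250] [0.658  0.0101 0.06  ]
L deg -18.37 off at centre -11.36 res 0.18168817 (np.float64(295.5), 20) (np.float64(296.5), 185)
R deg -18.34 off at centre 11.2 res 0.27817002 (np.float64(334.5), 20) (np.float64(333.5), 185)
```

View pics/w6z.png

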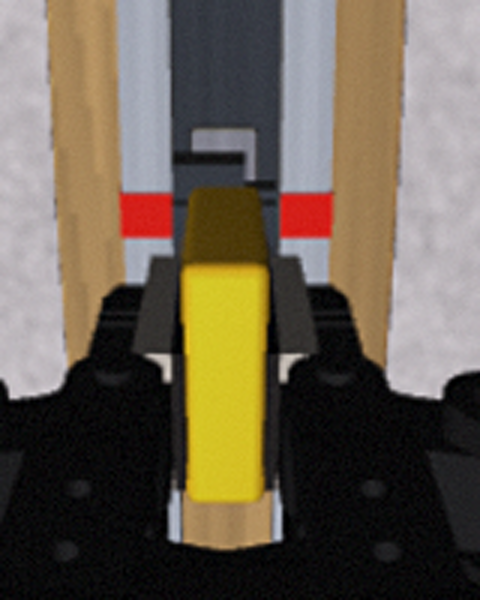

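Emit:
arm_command([
  [[0,0,0,0.6,0.03,0,0],[0,0,0,0.6,0,0,0],[0,0,0,0.4,0,0,0],[0,0,0,0,0,0,0]],
])

```text
time: 8.9
tool_pos: [0.6548, -0.007, 0.1078]
tcp_rot: [0.253, 1.556, -0.253]
wrist_force: [-1.0, -0.4, -0.9]
width: 0.128
```

Run:
```python
from h import *
st()
rows(np.array([.6547,-.0071,.094]),71.6,step=.03,g=0)
```

```text
t 8.9 p [ 0.6548 -0.007   0.1078] yawY 71.54 xdir [-0.  0. -1.] F [-1.01 -0.43 -0.89] T [-0.038  0.003 -0.015] w 0.128 q6 -1.3
n 1 [[-0.001,-0,-0,1.38,-0.01,-0.01,0]] [ 0.6547 -0.0071  0.094 ]
```

Emit:
arm_command([
  [[0,0,0,0.4,0,0,0],[0,0,0,0.4,0,0,0],[0,0,0,0,0,0,0]],
])

```text
time: 9.2
tool_pos: [0.6554, -0.0071, 0.1012]
tcp_rot: [0.253, 1.555, -0.252]
wrist_force: [-2.1, 0.0, 4.6]
width: 0.126
```

Run:
```python
from h import *
st()
```

```text
t 9.2 p [ 0.6554 -0.0071  0.1012] yawY 71.54 xdir [ 0.001  0.    -1.   ] F [-2.11  0.03  4.56] T [ 0.063  0.471 -0.038] w 0.126 q6 -1.3
```

Emit:
arm_command([
  [[0,0,0,0.4,0,-0.05,0],[0,0,0,0.4,0,0,0],[0,0,0,0,0,0,0]],
])

```text
time: 9.5
tool_pos: [0.6555, -0.0071, 0.0947]
tcp_rot: [0.253, 1.554, -0.252]
wrist_force: [-3.2, 0.1, 6.2]
width: 0.13
```

Run:
```python
from h import *
st()
rows(np.array([.6547,-.0071,.0937]),71.6,step=.03,g=0)
```

```text
t 9.5 p [ 0.6555 -0.0071  0.0947] yawY 71.55 xdir [ 0.002  0.    -1.   ] F [-3.15  0.12  6.24] T [0.017 0.54  0.037] w 0.13 q6 -1.3
n 1 [[-0.001,0.002,-0.001,0.1,-0.03,-0.07,0]] [ 0.6547 -0.0071  0.0937]
```

Emit:
arm_command([
  [[0,0.002,0,0.2,0,-0.07,0],[0,0,0,0.03,0,0,0],[0,0,0,0.03,0,0,0]],
])

```text
time: 9.8
tool_pos: [0.6555, -0.0071, 0.0937]
tcp_rot: [0.253, 1.554, -0.252]
wrist_force: [-3.4, 0.5, 6.6]
width: 0.13
```

Run:
```python
from m import *
st();s=bot.read_state()
T=bot.camera_info("wrist")["extrinsics"]
p,d=bot.read_camera("wrist");cv2.imwrite("pics/w7.png",p)
meas("pics/w7.png",T,s["tool_pos"][2])
p,d=bot.read_camera("side");cv2.imwrite("pics/s7z.png",cv2.resize(p[120:260,240:440],None,fx=3.9,fy=3.9,interpolation=cv2.INTER_CUBIC))
st()
C=cloud("side",d);hsv=cv2.cvtColor(p,cv2.COLOR_BGR2HSV);Y=(hsv[...,0]>22)&(hsv[...,0]<35)&(hsv[...,1]>120)&(hsv[...,2]>50)
Y[:150]=0;Y[215:]=0;v,u=np.nonzero(Y);print(u.min(),u.max(),v.min(),v.max(),C[Y].min(0),C[Y].max(0))
```

```text
t 9.8 p [ 0.6555 -0.0071  0.0937] yawY 71.55 xdir [ 0.002  0.    -1.   ] F [-3.39  0.49  6.57] T [ 0.047  0.642 -0.014] w 0.13 q6 -1.3
grip [ 301  240   28   78 1970] ((654.2033081054688, -6.153044700622559), (10.814030647277832, 37.91783905029297), 71.3666763305664)
mark [280 231  13  14 152] [ 0.6466 -0.0203  0.06  ]
mark [336 230  20  18 247] [0.6574 0.0114 0.06  ]
L deg -18.45 off at centre -11.47 res 0.18909341 (np.float64(289.5), 20) (np.float64(291.5), 185)
R deg -18.31 off at centre 11.35 res 0.18933894 (np.float64(336.5), 20) (np.float64(335.5), 185)
t 9.9 p [ 0.6555 -0.0071  0.0938] yawY 71.55 xdir [ 0.002  0.    -1.   ] F [-3.73  0.39  5.73] T [ 0.041  0.63  -0.014] w 0.13 q6 -1.3
342 358 183 195 [ 0.63437265 -0.04797282  0.07325586] [ 6.69467875e-01 -2.96075623e-05  1.21953160e-01]
```

View pics/s7z.png

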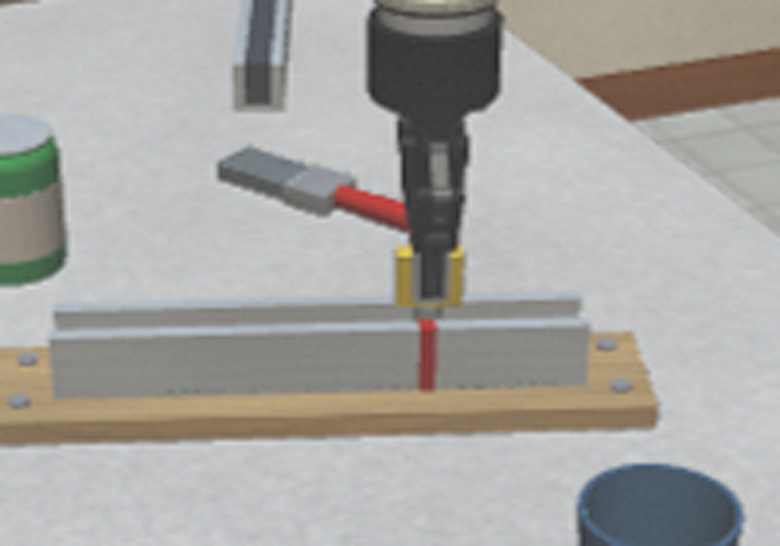

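Emit:
arm_command([
  [[0,0,0,0.1,0,-0.03,0],[0,0,0,0.02,0,0,0],[0.1,0,0,0.03,-0.01,0,0],[0.1,0,0,0.03,-0.01,0,0],[0.1,0,0,0.03,-0.01,0,0],[0,0,0,0.02,0,0,0]],
])

```text
time: 10.5
tool_pos: [0.6572, -0.0071, 0.0953]
tcp_rot: [0.498, 1.506, -0.494]
wrist_force: [-3.3, 0.0, 5.1]
width: 0.126
```

Run:
```python
from h import *
st()
```

```text
t 10.5 p [ 0.6572 -0.0071  0.0953] yawY 53.66 xdir [ 0.007  0.    -1.   ] F [-3.26  0.02  5.12] T [-0.034  0.649 -0.043] w 0.126 q6 -0.99
```

Run:
```python
from h import *
rows(np.array([.6554,-.0069,.0932]),53.6,step=.03,g=0)
```

```text
n 1 [[0.001,0.006,-0.004,0.21,-0.09,-0.16,0]] [ 0.6554 -0.0069  0.0932]
```

Emit:
arm_command([
  [[0,0.006,-0.003,0.25,-0.09,-0.16,0],[0,0,0,0.03,0,-0.03,0]],
])

```text
time: 10.7
tool_pos: [0.6573, -0.0071, 0.0945]
tcp_rot: [0.498, 1.508, -0.495]
wrist_force: [-3.6, -1.2, 5.7]
width: 0.13
```

Run:
```python
from h import *
st();rows(np.array([.6554,-.0069,.0932]),53.6,step=.03,g=0)
```

```text
t 10.7 p [ 0.6573 -0.0071  0.0945] yawY 53.64 xdir [ 0.006  0.001 -1.   ] F [-3.61 -1.24  5.7 ] T [-0.104  0.727  0.007] w 0.13 q6 -0.99
n 1 [[0.001,0.004,-0.004,0.13,-0.1,-0.17,0]] [ 0.6554 -0.0069  0.0932]
```

Emit:
arm_command([
  [[0.12,0.004,-0.003,0.13,-0.05,-0.1,0],[0.12,0,0,0.1,-0.04,-0.05,0],[0.12,0,0,0.1,-0.03,-0.02,0]],
])

```text
time: 11.0
tool_pos: [0.6585, -0.0071, 0.0942]
tcp_rot: [0.787, 1.417, -0.78]
wrist_force: [-1.2, 1.1, 6.0]
width: 0.125
```

Run:
```python
from h import *
st();rows(np.array([.6560,-.0069,.0932]),30,step=.03,g=0)
```

```text
t 11.0 p [ 0.6585 -0.0071  0.0942] yawY 32.32 xdir [ 0.008  0.    -1.   ] F [-1.19  1.11  6.03] T [0.022 0.416 0.026] w 0.125 q6 -0.61
n 1 [[0.041,0.004,-0.007,0.1,-0.2,-0.15,0]] [ 0.656  -0.0069  0.0932]
```

Emit:
arm_command([
  [[0,0.008,-0.012,0.1,-0.3,-0.25,0],[0,0.004,-0.008,0.07,-0.2,-0.15,0]],
])

```text
time: 11.2
tool_pos: [0.658, -0.0069, 0.0961]
tcp_rot: [0.786, 1.424, -0.788]
wrist_force: [1.5, 0.3, 4.7]
width: 0.13
```

Run:
```python
from h import *
st();rows(np.array([.6560,-.0069,.0932]),30,step=.03,g=0)
```

```text
t 11.2 p [ 0.658  -0.0069  0.0961] yawY 32.14 xdir [-0.001 -0.001 -1.   ] F [1.49 0.3  4.71] T [ 0.01  -0.315 -0.033] w 0.13 q6 -0.61
n 1 [[0.037,0,0.002,0.29,-0.17,-0.1,0]] [ 0.656  -0.0069  0.0932]
```

Emit:
arm_command([
  [[0,0,0,0.35,0,0,0],[0,0,0,0.1,0,0,0]],
])

```text
time: 11.4
tool_pos: [0.6591, -0.0068, 0.0934]
tcp_rot: [0.786, 1.422, -0.787]
wrist_force: [-2.8, 0.6, 6.3]
width: 0.13
```

Run:
```python
from h import *
st();rows(np.array([.6560,-.0069,.0932]),30,step=.03,g=0)
```

```text
t 11.4 p [ 0.6591 -0.0068  0.0934] yawY 32.14 xdir [ 0.001 -0.001 -1.   ] F [-2.78  0.62  6.29] T [-0.002  0.813 -0.038] w 0.13 q6 -0.61
n 1 [[0.037,0.001,-0,0.02,-0.27,-0.16,0]] [ 0.656  -0.0069  0.0932]
```

Emit:
arm_command([
  [[0.05,0,0,0.12,-0.25,-0.06,0],[0.12,0,0,0.12,-0.1,-0.03,0],[0.12,0,0,0.12,-0.1,-0.03,0]],
])

```text
time: 11.7
tool_pos: [0.6591, -0.0074, 0.0933]
tcp_rot: [1.018, 1.312, -1.007]
wrist_force: [-1.7, 0.2, 6.4]
width: 0.13
```

Run:
```python
from h import *
st();rows(np.array([.6575,-.0073,.0932]),10,step=.03,g=0)
```

```text
t 11.7 p [ 0.6591 -0.0074  0.0933] yawY 14.99 xdir [ 0.011 -0.    -1.   ] F [-1.75  0.17  6.39] T [-0.097  0.265  0.044] w 0.13 q6 -0.31
n 1 [[0.087,0.003,-0.011,0.01,-0.15,-0.05,0]] [ 0.6575 -0.0073  0.0932]
```

Run:
```python
from m import *
s=bot.read_state();T=bot.camera_info("wrist")["extrinsics"]
p,d=bot.read_camera("wrist");cv2.imwrite("pics/w8.png",p)
st()
rows(np.array([.6580,-.0082,.0930]),5,step=.03,g=0)
```

```text
t 11.75 p [ 0.6591 -0.0074  0.0933] yawY 14.69 xdir [ 0.011 -0.    -1.   ] F [-0.45 -0.7   6.73] T [ 0.073  0.219 -0.068] w 0.131 q6 -0.31
n 2 [[0.085,0.001,-0.006,0.02,-0.06,0.02,0],[0.084,0.001,-0.005,0.01,-0.06,0.03,0]] [ 0.658  -0.0082  0.093 ]
```

View pics/w8.png

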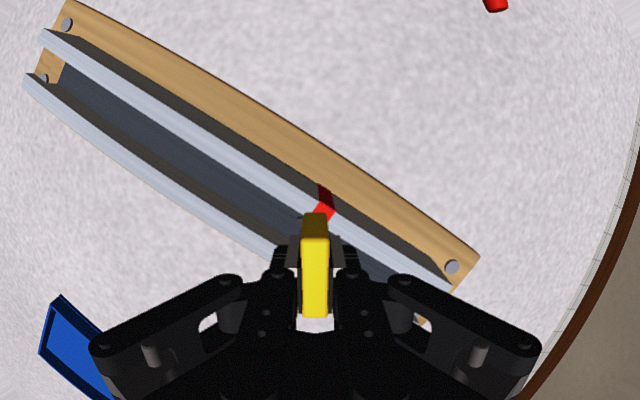

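Emit:
arm_command([
  [[0.12,0.001,-0.012,0.12,-0.15,0.03,0],[0.12,0,-0.005,0.12,-0.1,0.04,0],[0.12,0,0,0.12,-0.1,0.03,0]],
])

```text
time: 12.05
tool_pos: [0.6604, -0.0085, 0.0936]
tcp_rot: [1.296, 1.147, -1.292]
wrist_force: [-0.9, 0.2, 5.6]
width: 0.131
```

Run:
```python
from h import *
st();rows(np.array([.6580,-.0082,.0932]),-18.5,step=.03,g=0)
```

```text
t 12.05 p [ 0.6604 -0.0085  0.0936] yawY -6.7 xdir [ 0.005 -0.002 -1.   ] F [-0.87  0.22  5.64] T [-0.018  0.265  0.029] w 0.131 q6 0.07
n 2 [[0.103,0,-0.003,0.02,-0.12,-0,0],[0.103,0.001,-0.002,0.02,-0.12,0.01,0]] [ 0.658  -0.0082  0.0932]
```

Emit:
arm_command([
  [[0.11,0,-0.003,0.12,-0.4,0.03,0],[0.1,0,0,0.12,-0.4,0.03,0],[0.02,0,0,0.1,-0.3,0,0]],
])

```text
time: 12.35
tool_pos: [0.6579, -0.008, 0.0955]
tcp_rot: [1.478, 1.002, -1.451]
wrist_force: [-0.6, -2.5, 5.0]
width: 0.127
```

Run:
```python
from h import *
st();rows(np.array([.6560,-.0070,.0932]),-18.5,step=.03,g=0)
```

```text
t 12.35 p [ 0.6579 -0.008   0.0955] yawY -20.53 xdir [ 0.021 -0.004 -1.   ] F [-0.59 -2.54  4.98] T [-0.566 -0.046  0.053] w 0.127 q6 0.31
n 1 [[-0.035,-0.004,-0.021,0.23,-0.22,-0.03,0]] [ 0.656  -0.007   0.0932]
```

Emit:
arm_command([
  [[-0.03,-0.004,-0.025,0.3,-0.15,0,0],[0,0,0,0.15,-0.08,0,0]],
])

```text
time: 12.55
tool_pos: [0.6589, -0.008, 0.094]
tcp_rot: [1.448, 1.033, -1.443]
wrist_force: [-4.2, -0.6, 5.3]
width: 0.134
```

Run:
```python
from m import *
st();rows(np.array([.6560,-.0070,.0932]),-18.5,step=.03,g=0)
T=bot.camera_info("wrist")["extrinsics"];np.save("w9T.npy",T)
p,d=bot.read_camera("wrist");cv2.imwrite("pics/w9.png",p)
p,d=bot.read_camera("side");cv2.imwrite("pics/s9z.png",cv2.resize(p[120:260,240:440],None,fx=3.9,fy=3.9,interpolation=cv2.INTER_CUBIC))
st()
```

```text
t 12.55 p [ 0.6589 -0.008   0.094 ] yawY -18.77 xdir [ 0.004 -0.    -1.   ] F [-4.17 -0.59  5.27] T [-0.061  0.773  0.011] w 0.134 q6 0.28
n 1 [[-0.005,-0.001,-0.004,0.08,-0.3,0,0]] [ 0.656  -0.007   0.0932]
t 12.65 p [ 0.6587 -0.0079  0.0938] yawY -18.79 xdir [ 0.004 -0.    -1.   ] F [-0.8   0.02  5.94] T [-0.222  0.395 -0.023] w 0.128 q6 0.28
```

View pics/w9.png

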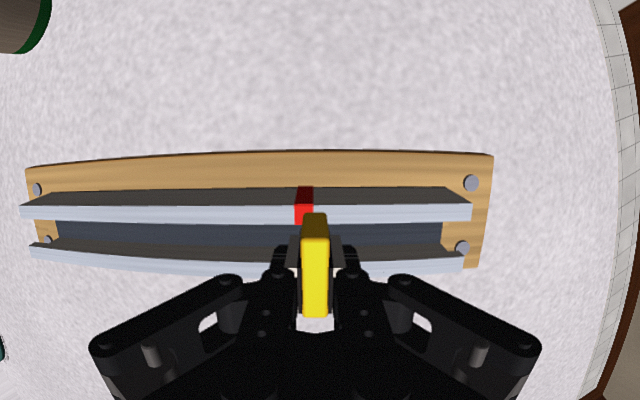

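View pics/s9z.png

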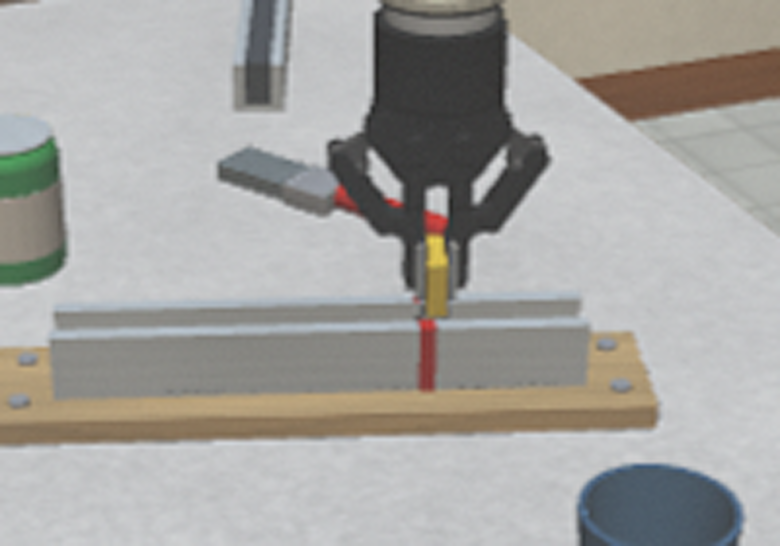

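Emit:
arm_command([
  [[0,0,-0.003,0.1,-0.5,0,0],[0,0,0,0.1,-0.4,0,0],[0,0,0,0.1,-0.2,0,0]],
])

```text
time: 12.95
tool_pos: [0.656, -0.0068, 0.0954]
tcp_rot: [1.454, 1.021, -1.431]
wrist_force: [2.1, -2.4, 4.1]
width: 0.127
```

Run:
```python
from m import *
st();rows(np.array([.6545,-.0065,.0942]),-18.5,step=.03,g=0)
```

```text
t 12.95 p [ 0.656  -0.0068  0.0954] yawY -18.74 xdir [ 0.019 -0.004 -1.   ] F [ 2.09 -2.42  4.05] T [-0.512 -0.182  0.033] w 0.127 q6 0.28
n 1 [[-0.004,-0.002,-0.02,0.12,-0.16,0.02,0]] [ 0.6545 -0.0065  0.0942]
```

Emit:
arm_command([
  [[0.003,0,-0.02,0,-0.05,0,0],[0,0,0,-0.1,0,0,0],[0,0,0,-0.1,0,0,0],[0,0,0,0,0,0,0]],
])

```text
time: 13.35
tool_pos: [0.6565, -0.0071, 0.0983]
tcp_rot: [1.451, 1.036, -1.447]
wrist_force: [1.1, -2.7, 6.1]
width: 0.127
```

Run:
```python
from m import *
st();rows(np.array([.6545,-.0065,.0993]),-18.5,step=.03,g=0)
```

```text
t 13.35 p [ 0.6565 -0.0071  0.0983] yawY -18.94 xdir [ 0.001  0.003 -1.   ] F [ 1.15 -2.71  6.13] T [-0.519 -0.158  0.019] w 0.127 q6 0.28
n 1 [[-0.008,-0.003,0,-0.1,-0.21,0.01,0]] [ 0.6545 -0.0065  0.0993]
```

Emit:
arm_command([
  [[0.005,0,0,-0.05,0,0.05,0],[0,0,0,-0.05,0,0.02,0],[0,0,0,0,0,0,0]],
])

```text
time: 13.65
tool_pos: [0.6565, -0.0072, 0.0991]
tcp_rot: [1.455, 1.034, -1.45]
wrist_force: [1.4, -1.8, 5.6]
width: 0.126
```

Run:
```python
from m import *
st();rows(np.array([.6545,-.0065,.0993]),-18.5,step=.03,g=0)
```

```text
t 13.65 p [ 0.6565 -0.0072  0.0991] yawY -19.24 xdir [ 0.001  0.004 -1.   ] F [ 1.39 -1.8   5.61] T [-0.433 -0.28   0.022] w 0.126 q6 0.28
n 1 [[-0.013,-0.004,0,-0.02,-0.21,0,0]] [ 0.6545 -0.0065  0.0993]
```

Emit:
arm_command([
  [[-0.012,-0.004,0,-0.08,-0.05,0,0],[0,0,0,-0.05,0,0,0],[0,0,0,-0.05,0,0,0]],
])

```text
time: 13.95
tool_pos: [0.6562, -0.0069, 0.0994]
tcp_rot: [1.443, 1.038, -1.442]
wrist_force: [3.0, -0.8, -0.0]
width: 0.131
```

Run:
```python
from m import *
st();rows(np.array([.6545,-.0065,.0993]),-18.5,step=.03,g=0)
```

```text
t 13.95 p [ 0.6562 -0.0069  0.0994] yawY -18.49 xdir [ 0.001 -0.    -1.   ] F [ 3.01 -0.79 -0.04] T [-0.36  -0.749 -0.   ] w 0.131 q6 0.27
n 1 [[0,0,-0.001,0.01,-0.18,0.02,0]] [ 0.6545 -0.0065  0.0993]
```

Emit:
arm_command([
  [[0,0,0,-0.08,0,0,0],[0,0,0,-0.08,0,0,0]],
])

```text
time: 14.15
tool_pos: [0.6562, -0.0069, 0.0994]
tcp_rot: [1.443, 1.038, -1.443]
wrist_force: [4.9, -0.5, -3.5]
width: 0.13
```

Run:
```python
from m import *
st()
```

```text
t 14.15 p [ 0.6562 -0.0069  0.0994] yawY -18.5 xdir [ 0.001 -0.001 -1.   ] F [ 4.94 -0.53 -3.51] T [-0.378 -1.086 -0.018] w 0.13 q6 0.27
```

Emit:
arm_command([
  [[0,0,0,-0.2,0.06,0,0],[0,0,0,-0.2,0.06,0,0]],
])

```text
time: 14.35
tool_pos: [0.6562, -0.007, 0.0995]
tcp_rot: [1.442, 1.04, -1.444]
wrist_force: [6.2, -0.7, -8.2]
width: 0.126
```

Run:
```python
from m import *
st()
```

```text
t 14.35 p [ 0.6562 -0.007   0.0995] yawY -18.52 xdir [-0.002  0.    -1.   ] F [ 6.2  -0.68 -8.17] T [-0.29  -1.337 -0.026] w 0.126 q6 0.27
```

Emit:
arm_command([
  [[0,0,0,-0.2,0.06,0,0],[0,0,0,-0.2,0.06,0,0]],
])

```text
time: 14.55
tool_pos: [0.6564, -0.0069, 0.0995]
tcp_rot: [1.442, 1.042, -1.446]
wrist_force: [6.7, -0.9, -6.2]
width: 0.125
```

Emit:
arm_command([
  [[0,0,0,-0.1,0.04,0,0],[0,0,0,-0.05,0.03,0,0]],
])

```text
time: 14.75
tool_pos: [0.6565, -0.007, 0.0994]
tcp_rot: [1.441, 1.043, -1.448]
wrist_force: [3.5, -1.3, 0.6]
width: 0.133
```

Emit:
arm_command([
  [[0,0,0,0,0.02,0,0],[0,0,0,0,0.02,0,0]],
])

```text
time: 14.95
tool_pos: [0.6566, -0.007, 0.0994]
tcp_rot: [1.441, 1.044, -1.449]
wrist_force: [2.3, -0.6, -1.5]
width: 0.129
```

Run:
```python
from m import *
st()
```

```text
t 14.95 p [ 0.6566 -0.007   0.0994] yawY -18.53 xdir [-0.007  0.002 -1.   ] F [ 2.25 -0.56 -1.46] T [-0.321 -0.711 -0.063] w 0.129 q6 0.27
```

Emit:
arm_command([
  [[0,0,0,-0.2,0.02,0,0],[0,0,0.005,-0.28,0.02,0,0],[0,0,0.003,-0.28,0.02,0,0]],
])

```text
time: 15.25
tool_pos: [0.656, -0.0069, 0.0995]
tcp_rot: [1.443, 1.038, -1.444]
wrist_force: [10.1, -1.9, -15.9]
width: 0.124
```

Emit:
arm_command([
  [[0,0,0.003,-0.28,0.02,0,0],[0,0,0.002,-0.28,0.02,0,0]],
])

```text
time: 15.45
tool_pos: [0.6559, -0.0068, 0.0996]
tcp_rot: [1.445, 1.035, -1.441]
wrist_force: [10.4, -0.7, -14.1]
width: 0.127
```

Run:
```python
from m import *
st()
```

```text
t 15.45 p [ 0.6559 -0.0068  0.0996] yawY -18.56 xdir [ 0.004 -0.002 -1.   ] F [ 10.42  -0.72 -14.07] T [-0.205 -1.804  0.016] w 0.127 q6 0.28
```

The pull held at about 14–16 N without the nut lifting. Next I'll relax, check it and release.

Emit:
arm_command([
  [[0,0,0,0,0,0,0],[0,0,0,0,0,0,0],[0,0,0,0,0,0,0],[0,0,0,0,0,0,0]],
])

```text
time: 15.85
tool_pos: [0.6558, -0.0068, 0.0994]
tcp_rot: [1.445, 1.035, -1.441]
wrist_force: [3.8, -1.2, -3.3]
width: 0.129
```

Run:
```python
from m import *
st()
p,d=bot.read_camera("side");cv2.imwrite("pics/s10z.png",cv2.resize(p[120:260,240:440],None,fx=3.9,fy=3.9,interpolation=cv2.INTER_CUBIC))
```

```text
t 15.85 p [ 0.6558 -0.0068  0.0994] yawY -18.56 xdir [ 0.003 -0.001 -1.   ] F [ 3.8  -1.19 -3.25] T [-0.271 -0.792  0.023] w 0.129 q6 0.28
```

View pics/s10z.png

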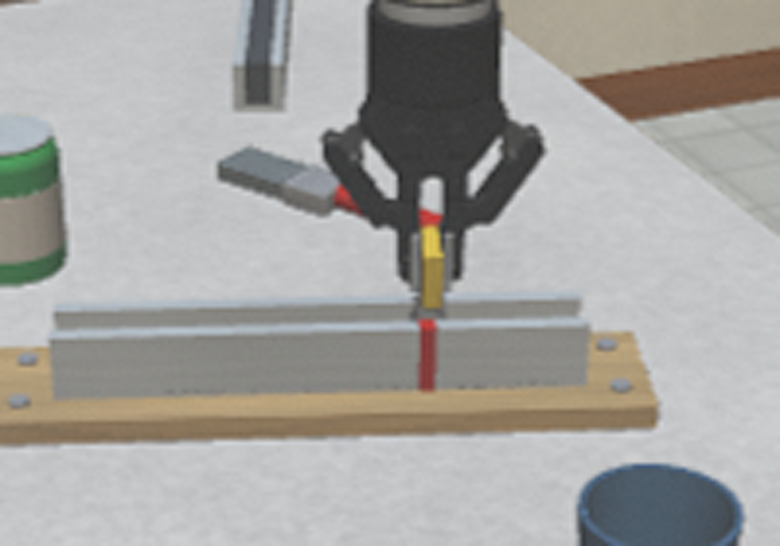

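Emit:
arm_command([
  [[0,0,0,0,0,0,0.3],[0,0,0,0,0,0,0.6],[0,0,0,0,0,0,1],[0,0,0,0,0,0,1],[0,0,0,0,0,0,1],[0,0,0,0,0,0,1]],
])

```text
time: 16.5
tool_pos: [0.6508, -0.0056, 0.0979]
tcp_rot: [1.44, 1.043, -1.45]
wrist_force: [-0.0, 0.1, 0.3]
width: 1.001
```

Run:
```python
from m import *
st()
p,d=bot.read_camera("side");cv2.imwrite("pics/s11z.png",cv2.resize(p[140:240,290:410],None,fx=6,fy=6,interpolation=cv2.INTER_CUBIC))
```

```text
t 16.5 p [ 0.6508 -0.0056  0.0979] yawY -18.58 xdir [-0.008  0.001 -1.   ] F [-0.01  0.13  0.29] T [-0.04   0.034 -0.028] w 1.001 q6 0.28
```

View pics/s11z.png

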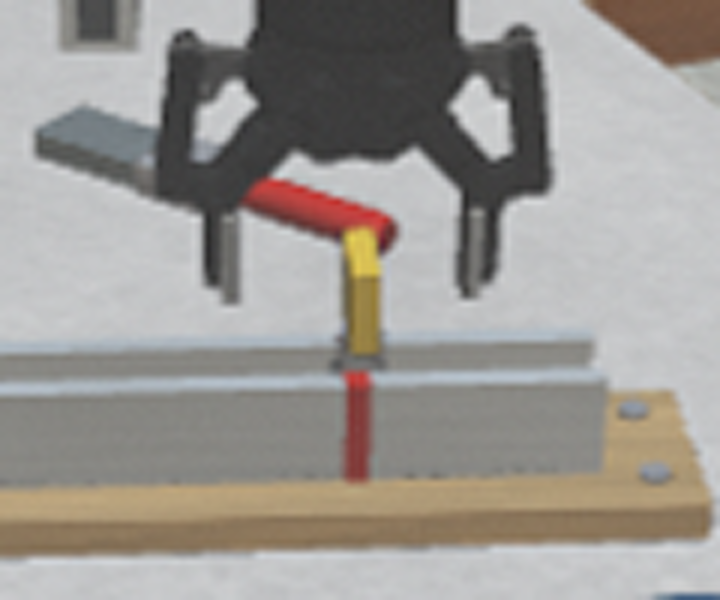

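Released, and the grip stands upright at the mark. Retreating upward.

Emit:
arm_command([
  [[0,0,0,-1.0,0.1,0,1],[0,0,0,-2.5,0,0,1],[0,0,0,-3,0,0,1],[0,0,0,-3,0,0,1],[0,0,0,-3,0,0,1],[0,0,0,-2,0,0,1],[0,0,0,0,0,-4,1],[0,0,0,0,0,-4,1],[0,0,0,0,0,0,1],[0,0,0,0,0,0,1]],
])

```text
time: 17.55
tool_pos: [0.681, 0.0707, 0.2577]
tcp_rot: [1.446, 1.038, -1.446]
wrist_force: [-1.2, 0.0, -0.4]
width: 1.0
```

Run:
```python
from m import *
st()
T=bot.camera_info("wrist")["extrinsics"];np.save("w12T.npy",T)
p,d=bot.read_camera("wrist");cv2.imwrite("pics/w12.png",p)
p,d=bot.read_camera("side");C=cloud("side",d);cv2.imwrite("pics/s12z.png",cv2.resize(p[140:240,290:410],None,fx=6,fy=6,interpolation=cv2.INTER_CUBIC))
hsv=cv2.cvtColor(p,cv2.COLOR_BGR2HSV);Y=(hsv[...,0]>20)&(hsv[...,0]<35)&(hsv[...,1]>120);Y[:160]=0;Y[215:]=0;Y[:,:330]=0;Y[:,370:]=0
v,u=np.nonzero(Y);print(u.min(),u.max(),v.min(),v.max(),C[Y].min(0),C[Y].max(0),np.median(C[Y],0))
```

```text
t 17.55 p [0.681  0.0707 0.2577] yawY -18.72 xdir [-0.     0.001 -1.   ] F [-1.18  0.05 -0.35] T [-0.059  0.041  0.002] w 1.0 q6 0.39
347 352 178 198 [ 0.64288024 -0.02883756  0.00621383] [0.73301361 0.19392163 0.10812749] [ 0.64854559 -0.02314323  0.10066375]
```

View pics/w12.png

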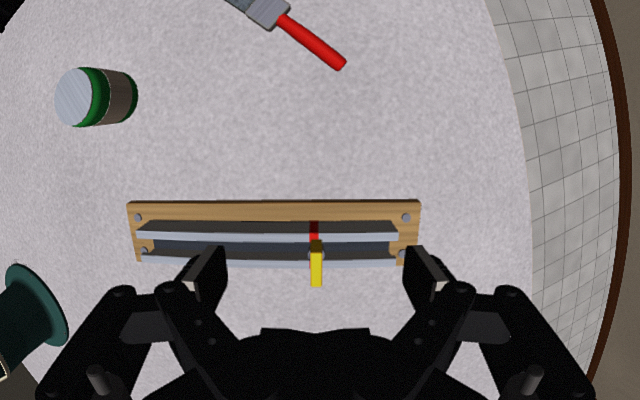

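View pics/s12z.png

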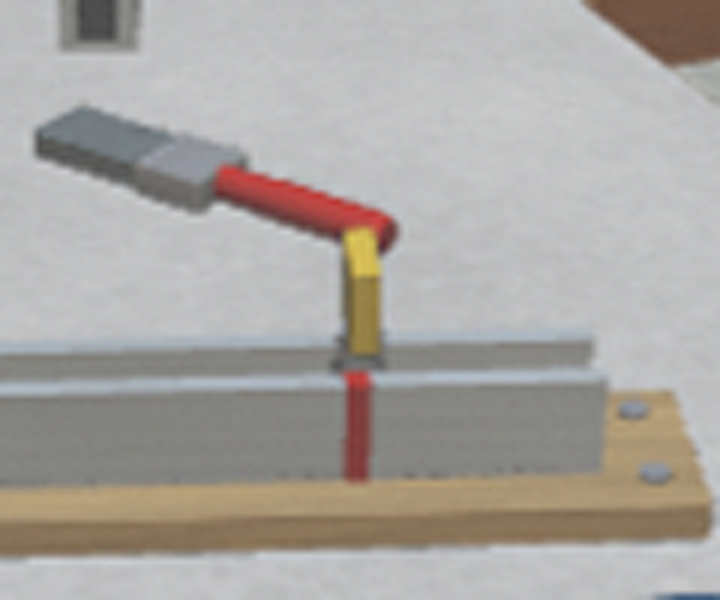

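Run:
```python
from m import *
p,d=bot.read_camera("top");C=cloud("top",d);cv2.imwrite("pics/t13.png",cv2.resize(p[100:280,230:350],None,fx=3.3,fy=3.3,interpolation=cv2.INTER_CUBIC))
hsv=cv2.cvtColor(p,cv2.COLOR_BGR2HSV);Y=(hsv[...,0]>22)&(hsv[...,0]<35)&(hsv[...,1]>120)&(C[...,2]>.08);Y[:,:270]=0;Y[:,330:]=0
X=C[Y];print(Y.sum())
if Y.sum(): print(X[:,2].mean(),cv2.minAreaRect(X[:,:2].astype(np.float32)*1000))
q=cv2.imread("pics/w12.png");T=np.load("w12T.npy");K=bot.camera_info("wrist")["K"]
h=cv2.cvtColor(q,cv2.COLOR_BGR2HSV);m=(h[...,0]>22)&(h[...,0]<35)&(h[...,1]>120)&(h[...,2]>150);m[:,:300]=0;m[:,330:]=0;m[:235]=0;m[295:]=0
v,u=np.nonzero(m);A=wrist_z(np.c_[u,v],.107,T,K)[:,:2].astype(np.float32)*1000;print(v.min(),v.max(),cv2.minAreaRect(A))
```

```text
102
0.12604545032349335 ((564.4683837890625, -32.60667419433594), (216.7551727294922, 34.25581359863281), 16.080354690551758)
253 286 ((655.0919799804688, -5.067789077758789), (37.616886138916016, 10.70887565612793), 71.71026611328125)
```

View pics/t13.png

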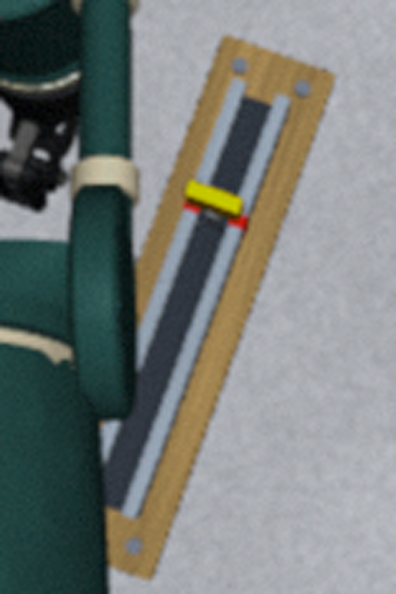

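Run:
```python
from h import *
st();print(bot.finish_job())
```

```text
t 17.7 p [0.6805 0.0696 0.257 ] yawY -18.82 xdir [-0.002  0.001 -1.   ] F [-0.37 -0.36 -0.52] T [-0.045 -0.014 -0.025] w 0.999 q6 0.39
the job is handed in; nothing more can be done
None
```

The larger spring nut is fitted in the channel at the red mark, released, and the job is handed in at 17.7 s. No verdict is reported back, so the result rests on my own checks.

**What I did:** I inserted the nut with its long side along the slot and pressed it until its origin was about 39–41 mm up. I then gave it a quarter turn clockwise and let it rise to about 45 mm, where the lips took the load. A first tug reached only about 8 N on the wrist. A second held 14–16 N upward with no movement, which I estimate as 18–20 N on the lips. I then relaxed, opened the gripper and backed off.

**Last checks:**
- **Position:** the wrist picture puts the grip's long side at 71.7°, square across the channel axis at −18.4°. It sits about 1.5 mm off the centre line and within about 3 mm of the mark along the channel.
- **Catch:** the tool height while gripping matched the caught height (origin about 45 mm), and the nut stands upright in the side view. The arm touches nothing.
- **Bystanders:** the arm touched neither the tin, the brush nor the cup as far as I saw. I took no final measurement of where they stand.

**What failed or disagreed:**
- The final measurement from the top camera was spoiled because arm pixels got into it; that picture does show the grip across the channel at the mark.
- The wrist and top cameras differ by about 2 mm on the mark's position.
- While turning, the tool height briefly drifted up to an estimated nut origin of 41.8 mm, right at the limit, before I pressed it down again.
- The tool also drifted about 6 mm along the channel during the turn, which I corrected before letting the nut rise.

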